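# Put the cutting die away and shut the die boxes

### The job

Of the two open wooden die boxes one already holds its X-shaped steel cutting die. Set the die that is out on the bench down gently, not dropped, flat on the floor of the empty box with its post upwards, then shut both boxes, lids fully down. Leave the stored die where it lies and do not knock about the other things on the bench.

Things in the scene. Friction and masses are not known exactly. Their poses are not given: they have to be found in the camera images.
- box_1: one of two identical wooden boxes, fixed to the bench, outside 148 x 148 x 76 mm tall, walls and floor 8 mm thick (inside 132 x 132 mm, inner floor 8 mm above the bench); origin: centre of the underside, z up, x towards its hinge side, y along the hinge. It may be empty or hold a die: see where the dies are
- lid_1 (a joint): hinge angle of the lid of box_1, rad: 0 lid fully shut, 1.57 standing straight up, up to 1.9 leaning back; stiff, it stays where it is left and takes about 3 to 5 N at its edge to move. The lid is a flat board 148 x 148 x 8 mm, lying on the box rim when shut
- lid_1_hinge (a point): point on the hinge axis of lid_1, at the middle of the box's +x top edge, 76.5 mm above the bench, level with the lid's lower face when shut; its axes turn with the lid (when shut: x and y as the box's; the lid reaches from here along -x, its outer face looks to +z)
- lid_1_handle (a point): grip point of the round wooden knob on the outer face of lid_1: 35 mm out from that face, 118 mm from the hinge axis, midway along y; the knob's head is 28 mm across, its neck 12 mm, and it stands 43 mm off the lid; axes turn with the lid
- box_2: one of two identical wooden boxes, fixed to the bench, outside 148 x 148 x 76 mm tall, walls and floor 8 mm thick (inside 132 x 132 mm, inner floor 8 mm above the bench); origin: centre of the underside, z up, x towards its hinge side, y along the hinge. It may be empty or hold a die: see where the dies are
- lid_2 (a joint): hinge angle of the lid of box_2, rad: 0 lid fully shut, 1.57 standing straight up, up to 1.9 leaning back; stiff, it stays where it is left and takes about 3 to 5 N at its edge to move. The lid is a flat board 148 x 148 x 8 mm, lying on the box rim when shut
- lid_2_hinge (a point): point on the hinge axis of lid_2, at the middle of the box's +x top edge, 76.5 mm above the bench, level with the lid's lower face when shut; its axes turn with the lid (when shut: x and y as the box's; the lid reaches from here along -x, its outer face looks to +z)
- lid_2_handle (a point): grip point of the round wooden knob on the outer face of lid_2: 35 mm out from that face, 118 mm from the hinge axis, midway along y; the knob's head is 28 mm across, its neck 12 mm, and it stands 43 mm off the lid; axes turn with the lid
- die_1: one of two alike X-shaped steel dies, 0.6 kg: crossed arms 140 mm tip to tip, 30 mm wide, 26 mm tall, lying midway between its x and y axes; in the middle a square 24 x 24 mm post (faces square to x and y) with its top at 62 mm; origin: centre of the underside. Same after a quarter turn. It fits a box only with its arms into the corners (die x along box x or y, within 8 degrees)
- die_2: one of two alike X-shaped steel dies, 0.6 kg: crossed arms 140 mm tip to tip, 30 mm wide, 26 mm tall, lying midway between its x and y axes; in the middle a square 24 x 24 mm post (faces square to x and y) with its top at 62 mm; origin: centre of the underside. Same after a quarter turn. It fits a box only with its arms into the corners (die x along box x or y, within 8 degrees)
- stone: grey sharpening stone, 50 x 150 x 25 mm block, long side along its y; origin: centre of the underside
- tin: open round tin, 72 mm across, 50 mm tall; origin: centre of the underside
- hammer: hammer lying on its side, handle towards its -x; a bystander
- brush: glue brush lying flat, handle towards its -x; a bystander
- glue: amber glue jar, 72 mm across, 120 mm tall; origin: centre of the underside
- shoe_last: wooden shoe last lying sole down, about 215 mm long (its x), 70 mm wide, 85 mm tall; origin: under its middle
There are look-alikes about, which are no part of the job. Leave any orange look-alike of the box_1 alone.

How it is judged (in metres and radians):
On the way, in this order (a step that is already met when the one before it is completed fails the run):
1. the loose die stands flat on the floor of the empty box, let go (z of die_2 in the frame of box_1 between 0.003 and 0.013 m and horizontal distance between die_2 and box_1 below 0.02 m and angle between die_2's own z axis and vertical below 0.07 rad and contact force between die_2 and the fingers below 0.2 N and linear speed of die_2 below 0.03 m/s), for 0.2 s.
2. both lids are fully down (value of joint each of lid_1, lid_2 below 0.06 rad), for 0.2 s.
At the end, for the whole second after the job is handed in: Each box holds one die, standing flat on the box's floor (within 5 mm of it in height, 20 mm of the box's centre, tilted less than 0.07 rad), the die that lay on the bench in the box that was empty, all at rest; both lids are down (less than 0.06 rad open) (all of step 2 and z of die_2 in the frame of box_1 between 0.003 and 0.013 m and horizontal distance between die_2 and box_1 below 0.02 m and angle between each of die_2, die_1's own z axis and vertical below 0.07 rad and z of die_1 in the frame of box_2 between 0.003 and 0.013 m and horizontal distance between die_1 and box_2 below 0.02 m and linear speed of each of die_2, die_1 below 0.02 m/s); the robot touches nothing.
It fails at once if the loose die is dropped into the box (it moves faster than 0.6 m/s inside it) (horizontal distance between die_2 and box_1 below 0.06 m and z of die_2 in the frame of box_1 below 0.06 m and linear speed of die_2 above 0.6 m/s).
It fails at once if the die already stored is lifted or tipped (20 mm or 0.3 rad) (distance of die_1 from where it was at the start of the episode above 0.02 m or angle between die_1's own z axis and vertical above 0.3 rad).
It fails at once if another thing on the bench is knocked about (moved more than 40 mm) (distance of any of stone, tin, hammer, brush, glue, shoe_last from where it was at the start of the episode above 0.04 m).
It also fails if it takes over 72 s, if anything falls off the work surface, if the arm or the gripper's body presses on something with over 40 N, if the wrist force passes 120 N, or if a joint passes its speed limit or range.

### The arm

A 6-joint arm with a two-finger parallel gripper is mounted at the origin on the work surface. World frame = base frame: x ahead of the robot, y to its left, z up, the work surface at z = 0. Lengths are in mm, angles in degrees, forces in N, time in s.
With the tool pointing down it reaches from about 300 to 850 mm from the base axis. Payload 4.2 kg.
Tool frame: the origin (TCP) lies on the front face of the gripper's body, between the roots of the fingers; the fingertips stand 78 mm ahead of it and the grasp point (between the pads) lies 60 mm ahead of it; x points along the fingers, y is the direction in which the jaws open and shut, and the axes are right-handed (so a half turn about x gives the same grasp; the last joint's range is limited). The gripper opens to 91 mm and grips with 3 to 60 N. Pads are 32 mm wide; open, the fingers measure 118 mm over their backs; the gripper's body (76 mm by 178 mm) begins 60 mm behind the grasp point.
Start: joints at [-72.021, 18.312, 89.639, -0, 72.044, -1.146], TCP at [188.392, -543.271, 292.276] pointing down, gripper open.
Joint ranges: [-177.97, 177.97], [-48.28, 115.42], [12.27, 149.76], [-77.06, 257.06], [2.81, 150.46], [-146.56, 146.56]. Speed limits (degrees/s): [147.25, 147.25, 180, 180, 180, 180].

### API

Orientations are given as [roll, pitch, yaw] about the fixed x, y, z axes, in that order (R = Rz(yaw) Ry(pitch) Rx(roll)).
In Python, from workcell import status, viewer, env gives the robot as it stands. The module is installed in compiled form; this text tells all that it offers.
- The arm moves only by the tool move_arm, never from a script. Its argument "moves" is a list of rows, each a list of 3 entries, a list of its own where there are three numbers: the shift along the tool's x, y, z in cm, then the turn about the tool's x in rad, then the gripper's target within -1 to 1 (fully open at 1, half-way at 0, shut at -1). A call has 1 to 20 rows; each row is the pose to reach, as a shift and turn from the pose commanded when the call began, along the tool's axes at that moment; what a row does not reach only later rows make up. A row lasts 1/8 s, in which the tool goes at most 62.5 mm and 10.7 degrees, less where a joint would pass 70% of its speed; a pose out of reach is approached as far as the arm can. A call with a gripper value outside its range is refused whole. The fingers move at their own pace and stop on an object; "force" is the grip in N (left out, the last holds). Time passes only in rows, so rows that repeat a pose let the fingers close. It gives the time, the measured TCP pose, the force and the opening at its end, in the units of the state.
- status.state(): the state, without advancing time (a new reading comes with each control period).
- viewer.grab_frame(name): name is "side" or "top"; returns the picture (384x512x3 uint8, red, green, blue); there is no depth.
- viewer.get_calibration(name): a dict with "camera_matrix" (3x3 intrinsics, pixels), "D" ([k1, k2, p1, p2, k3] as OpenCV has them; the pictures are not rectified), "eye" and "rotation" of the camera in the world. Camera axes: x right, y down, z forward; pixel columns grow to the right and rows downward; lengths in mm; the calibration is good to about 2 mm. A picture is of the moment at which its call begins. get_calibration takes no time and is no camera call.
- env.job_done(): hands the job in, once; it reports no verdict.
The state is a dict: "time_s": time; "qpos": joint angles; "qvel": joint speeds; "effort": joint torques, N m; "ee_pos": TCP position; "ee_rot": TCP orientation; "force": force on the tool from outside, world axes, zero at the start; "torque": the same for the moment, N m; "gripper_width": finger opening in mm.
Only numpy, scipy, OpenCV 4.12 (cv2) and the standard library are available. Lean on these libraries where they do the work, as an engineer would, in place of code of your own. Each camera call takes 0.05 s, during which the arm holds its last target.

## Working session

There is one attempt and no reset: what is moved stays moved. The work goes in short steps, Python scripts to look and compute and a tool call to move; the robot and the scene stay as the last step left them, time stands still between calls to the robot, and variables do not carry over. Pictures are saved under pics/ and viewed, and the job is handed in when it is done.

Besides the shell and the picture viewer there is one more tool, called after ">>>" in YAML: its name, and indented under it one key for each argument. move_arm: Moves the arm, as the interface text tells. Its arguments: {"type":"object","properties":{"moves":{"type":"array","items":{"type":"array"}},"force":{"type":"number"}},"required":["moves"]}

```bash
mkdir -p pics; ls; python3 - <<'E'
from workcell import status, viewer
import cv2
for n in("side","top"):
    f=viewer.grab_frame(n); cv2.imwrite(f"pics/{n}0.png",f[:,:,::-1])
    c=viewer.get_calibration(n); print(n,c)
print(status.state())
E
```

```text
pics
side {'camera_matrix': array([[381.85812326,   0.        , 258.17829075],
       [  0.        , 381.85812326, 187.84045308],
       [  0.        ,   0.        ,   1.        ]]), 'D': array([-0.09490225,  0.        ,  0.        ,  0.        ,  0.        ]), 'eye': array([376.58924011, 990.14080148, 956.24510423]), 'rotation': array([-130.63233616,   -1.01897761, -171.97652776])}
top {'camera_matrix': array([[383.43641798,   0.        , 255.5556887 ],
       [  0.        , 383.43641798, 183.35095807],
       [  0.        ,   0.        ,   1.        ]]), 'D': array([-0.00928181,  0.        ,  0.        ,  0.        ,  0.        ]), 'eye': array([ 410.50728575,   -1.35702517, 1279.00401994]), 'rotation': array([-177.37643037,   -0.91412671,  -89.21116113])}
{'time_s': 0.1, 'qpos': array([-7.20195206e+01,  1.83470066e+01,  8.96994495e+01, -1.28561219e-03,
        7.20430618e+01, -1.14333954e+00]), 'qvel': array([ 0.01505272,  0.00759543, -0.03347387,  0.04700651,  0.00081662,
       -0.01398087]), 'effort': array([ 2.19802096e-03, -4.13326049e+01, -2.32508129e+01,  7.30441441e-02,
        4.21600300e-02, -6.35714150e-05]), 'ee_pos': array([ 188.29539993, -542.95011655,  291.51376508]), 'ee_rot': array([-90.3610138 ,  89.91047374, 108.7632024 ]), 'force': array([-0.06932239, -0.47593051, -0.38392636]), 'torque': array([-0.0040787 ,  0.00227297, -0.05177159]), 'gripper_width': 91.16085826461361}
```

View pics/side0.png

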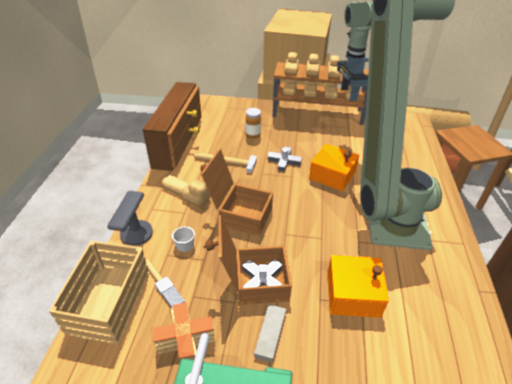

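View pics/top0.png

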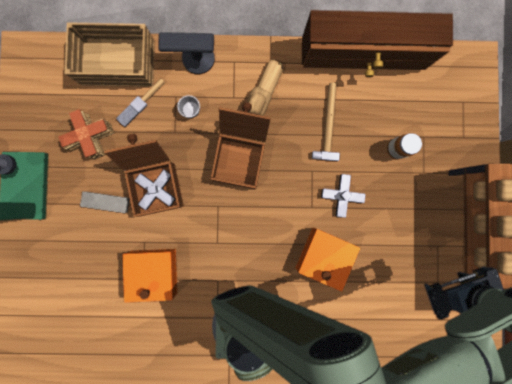

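The top view shows these candidates:
- **Dies:** the grey steel X at (343,195) lies free. The red-orange X at (85,135) is a look-alike. The steel X at (152,188) is the stored die.
- **Boxes:** the brown open boxes are at (238,160), which is empty, and (150,182), which holds a die. The orange ones at (148,277) and (328,258) are look-alikes.

I'll confirm with enlarged crops.

```bash
cat > h.py <<'E'
import numpy as np,cv2
from scipy.spatial.transform import Rotation as R
from workcell import status, viewer
def cal(n):
    c=viewer.get_calibration(n); r=R.from_euler('xyz',c['rotation'],degrees=True).as_matrix()
    return c['camera_matrix'],c['D'],np.array(c['eye']),r
def proj(n,P):
    K,D,e,r=cal(n); P=np.atleast_2d(np.array(P,float)); rv=cv2.Rodrigues(r.T)[0]
    return cv2.projectPoints(P,rv,-r.T@e,K,D)[0][:,0]
def back(n,uv,z):
    K,D,e,r=cal(n); q=cv2.undistortPoints(np.array(uv,float).reshape(-1,1,2),K,D)[:,0]
    d=np.c_[q,np.ones(len(q))]@r.T
    return e+d*((z-e[2])/d[:,2])[:,None]
def crop(n,img,x,y,w,h,s,name):
    c=img[y:y+h,x:x+w]; c=cv2.resize(c,None,fx=s,fy=s,interpolation=cv2.INTER_CUBIC)
    cv2.imwrite('pics/'+name+'.png',c)
E
python3 - <<'E'
from h import *
t=cv2.imread('pics/top0.png'); s=cv2.imread('pics/side0.png')
crop('top',t,200,95,100,100,6,'t_box1'); crop('top',t,310,165,66,60,9,'t_die'); crop('top',t,100,135,100,90,6,'t_box2')
crop('side',s,190,140,120,100,6,'s_box1');crop('side',s,190,210,120,100,6,'s_box2')
print(proj('top',[0,0,0]),back('top',[[343,195],[238,160],[152,188]],0))
E
```

```text
[[247.21512607 325.91237896]] [[ 434.59581075 -314.3285242     0.        ]
 [ 546.76634328   38.87500101    0.        ]
 [ 448.92719785  323.226349      0.        ]]
```

View pics/t_die.png

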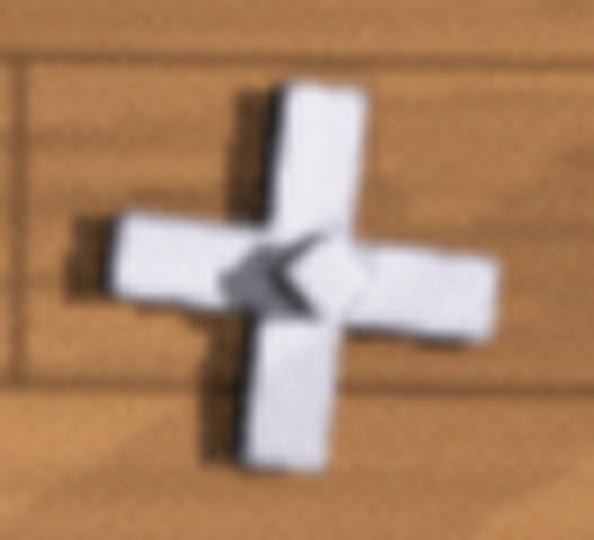

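View pics/t_box1.png

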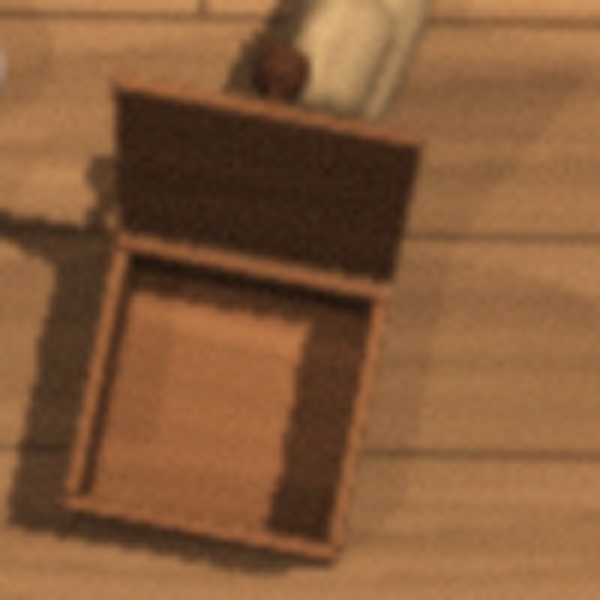

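View pics/t_box2.png

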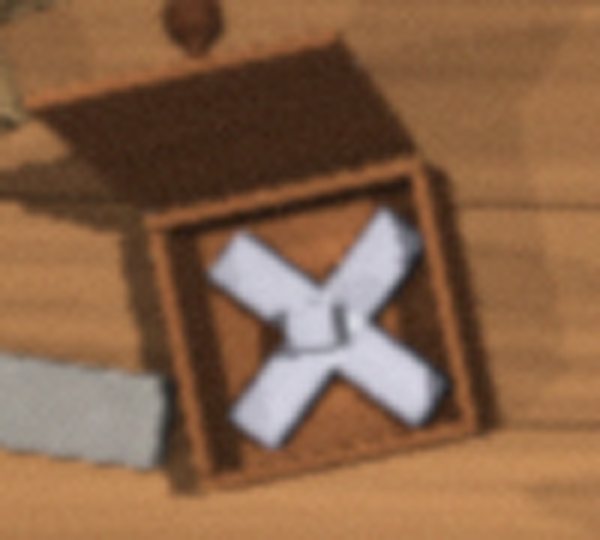

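View pics/s_box1.png

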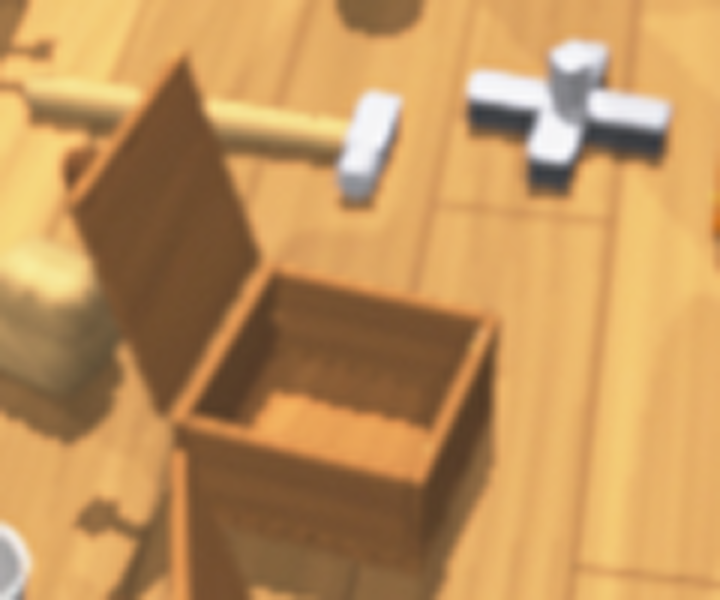

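View pics/s_box2.png

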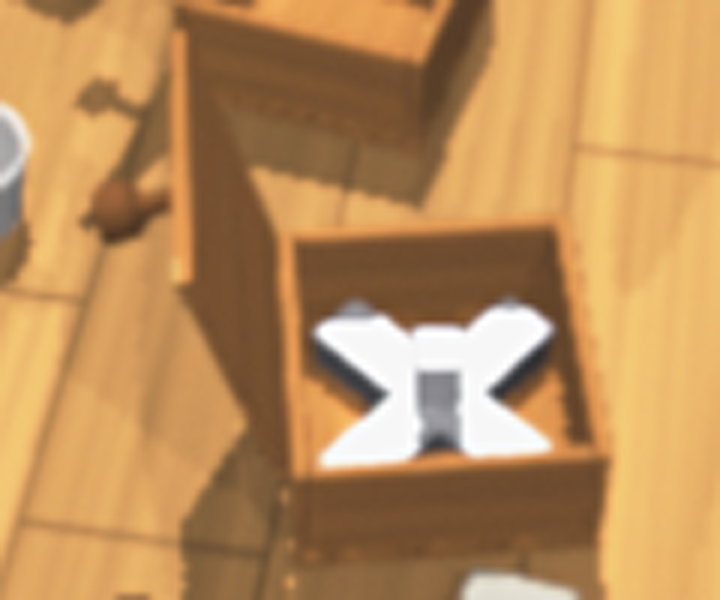

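```bash
cat > fit.py <<'E'
from h import *
from scipy.optimize import least_squares
def px(l,x0,y0,s): return (np.array(l,float)+.5)/s-.5+np.array([x0,y0])
H=74
rim=[[H,H,76],[H,-H,76],[-H,-H,76],[-H,H,76]]   # hinge+y, hinge-y, front-y, front+y
def tf(p,P): 
    c,s=np.cos(p[2]),np.sin(p[2]); P=np.array(P,float)
    return np.c_[p[0]+c*P[:,0]-s*P[:,1],p[1]+s*P[:,0]+c*P[:,1],P[:,2]]
def fit(obs,p0):
    f=lambda p: np.concatenate([(proj(n,tf(p,P))-u).ravel() for n,P,u in obs])
    r=least_squares(f,p0,x_scale=[100,100,1]); return r.x,f(r.x).reshape(-1,2).round(1)
# box hinge is away from robot (+X roughly). top view: left = +y
b1t=px([(120,238),(388,292),(335,560),(70,507)],200,95,6)
b2t=px([(148,222),(420,160),(482,428),(205,490)],100,135,6)
b1s=px([(178,420),(272,265),(497,318),(420,485)],190,140,6)
b2s=px([(293,475),(280,235),(565,222),(605,460)],190,210,6)
for nm,t,s,p0 in(('box1',b1t,b1s,[540,39,0]),('box2',b2t,b2s,[450,320,0])):
    for o in([('top',rim,t)],[('side',rim,s)],[('top',rim,t),('side',rim,s)]):
        p,r=fit(o,p0); print(nm,p[:2].round(1),np.degrees(p[2]).round(2),r.tolist())
# die, arms frame: a= along arms (rot 45)
A=[[70,15,26],[70,-15,26],[-15,70,26],[15,70,26],[-70,15,26],[-70,-15,26],[15,-70,26],[-15,-70,26],[0,0,62]]
dt=px([(283,82),(368,90),(118,215) and (112,295),(118,215),(243,467),(328,470),(498,260),(490,342),(331,277)],310,165,9)
# order: up arm(+x): +y side is left ; left arm(+y): lower(-x), upper(+x); down; right arm(-y): upper, lower
p,r=fit([('top',A,dt)],[434,-314,0]); print('die',p[:2].round(1),'arm yaw',np.degrees(p[2]).round(2),r.tolist())
print(proj('side',tf(p,A)).round(1).tolist())
E
python3 fit.py
```

```text
box1 [535.3  37.5] -10.21 [[-0.4, -0.6], [0.9, -0.6], [0.8, 0.7], [-1.3, 0.5]]
box1 [533.8  45.7] -10.87 [[-1.4, 0.3], [-0.6, -0.8], [1.3, -0.3], [0.6, 0.4]]
box1 [534.9  39.8] -10.46 [[-1.0, -0.6], [0.3, -0.4], [-0.0, 0.9], [-2.1, 0.5], [-1.2, -0.8], [-0.8, -1.8], [1.1, -1.5], [0.7, -1.0]]
box2 [444.5 304.2] 13.78 [[-0.6, -0.6], [0.4, -0.8], [0.2, 0.5], [-0.1, 0.9]]
box2 [444.5 312.8] 12.45 [[-1.0, 0.9], [-0.7, -0.8], [0.8, -1.0], [1.0, 0.4]]
box2 [444.6 308. ] 13.13 [[-1.5, -1.0], [-0.5, -0.7], [-1.2, 0.8], [-1.6, 0.6], [-0.4, -0.3], [-0.8, -1.8], [0.6, -2.4], [1.4, -1.4]]
die [ 432.9 -309.5] arm yaw -5.85 [[0.2, 0.0], [-0.2, 0.2], [-0.2, 0.1], [0.2, -0.1], [0.1, -0.3], [-0.2, 0.4], [0.1, -0.1], [0.1, -0.2], [-0.1, -0.1]]
[[267.2, 154.7], [268.8, 150.7], [284.7, 165.7], [277.4, 164.5], [300.4, 160.0], [301.5, 155.9], [284.0, 145.6], [290.8, 146.7], [284.9, 148.2]]
```

```bash
cat > lid.py <<'E'
from fit import *
def lidpts(p,th):
    # hinge at box (74,0,76.5); lid far edge corners lower(inner) & outer faces
    out=[]
    for y in(74,-74):
        for t in(0,8):
            out.append([74-148*np.cos(th)+t*np.sin(th),y,76.5+148*np.sin(th)+t*np.cos(th)])
    return tf(p,out)
L1t=px([(115,85),(420,148)],200,95,6);L1s=px([(75,208),(185,60)],190,140,6)
L2t=px([(25,105),(340,40)],100,135,6);L2s=px([(180,283),(178,35)],190,210,6)
for nm,p,lt,ls in(('1',[534.9,39.,np.radians(-10.4)],L1t,L1s),('2',[444.5,307,np.radians(13.3)],L2t,L2s)):
    for th in np.arange(1.4,1.95,.1):
        q=lidpts(p,th); a=proj('top',q)[[0,2]]; b=proj('side',q)[[0,2]]
        print(nm,round(th,2),(a-lt).round(1).tolist(),(b-ls).round(1).tolist())
E
python3 lid.py|tail -12
python3 - <<'E'
from h import *
s=status.state(); M=R.from_euler('xyz',s['ee_rot'],degrees=True).as_matrix(); print(M.round(4))
E
```

```text
1 1.4 [[-6.0, 24.5], [-4.4, 24.5]] [[21.2, 1.7], [19.8, 0.2]]
1 1.5 [[-5.0, 19.3], [-3.4, 19.2]] [[16.7, 0.2], [15.7, -1.1]]
1 1.6 [[-3.9, 14.1], [-2.4, 14.0]] [[12.3, -0.9], [11.6, -2.1]]
1 1.7 [[-2.8, 9.0], [-1.4, 8.9]] [[7.9, -1.6], [7.5, -2.6]]
1 1.8 [[-1.7, 4.1], [-0.4, 4.0]] [[3.7, -1.9], [3.5, -2.8]]
1 1.9 [[-0.6, -0.5], [0.5, -0.7]] [[-0.4, -1.8], [-0.3, -2.6]]
2 1.4 [[3.5, 23.4], [3.9, 22.6]] [[27.7, -3.7], [24.3, -4.0]]
2 1.5 [[2.2, 18.1], [2.6, 17.4]] [[21.8, -3.8], [18.9, -4.2]]
2 1.6 [[1.1, 12.8], [1.5, 12.1]] [[15.8, -3.5], [13.5, -4.1]]
2 1.7 [[0.2, 7.7], [0.5, 7.0]] [[9.8, -2.8], [8.2, -3.5]]
2 1.8 [[-0.5, 2.6], [-0.4, 2.0]] [[3.9, -1.8], [2.9, -2.5]]
2 1.9 [[-0.9, -2.2], [-1.0, -2.7]] [[-1.8, -0.4], [-2.2, -1.2]]
[[-5.000e-04  3.276e-01 -9.448e-01]
 [ 1.500e-03 -9.448e-01 -3.276e-01]
 [-1.000e+00 -1.600e-03 -0.000e+00]]
```

```bash
cat >> h.py <<'E'
def go(x,y,z,jaw=None,show=True):
    """shift (cm, tool axes) and turn (rad) from the present measured pose"""
    s=status.state(); M=R.from_euler('xyz',s['ee_rot'],degrees=True).as_matrix()
    d=M.T@(np.array([x,y,z])-s['ee_pos'])/10
    cur=np.degrees(np.arctan2(M[1,1],M[0,1]))
    turn=0 if jaw is None else -np.radians((jaw-cur+180)%360-180)
    if show: print('cur',s['ee_pos'].round(1),'jaw',cur.round(1),'->',d.round(2),'turn',round(float(turn),3))
    return d,turn
E
python3 -c "
from h import *
go(433,-309,200,39.15)"
```

```text
cur [ 188.3 -543.   291.5] jaw -70.9 -> [  9.17 -14.07 -30.78] turn -1.92
```

>>> move_arm:
  moves:
    - [[0,-7,-15],-0.9,1]
    - [[0,-14.1,-30.8],-1.92,1]
    - [[0,-14.1,-30.8],-1.92,1]
    - [[0,-14.1,-30.8],-1.92,1]
    - [[0,-14.1,-30.8],-1.92,1]
    - [[0,-14.1,-30.8],-1.92,1]
    - [[0,-14.1,-30.8],-1.92,1]
    - [[0,-14.1,-30.8],-1.92,1]
    - [[9.1,-14.1,-30.8],-1.92,1]
    - [[9.1,-14.1,-30.8],-1.92,1]
    - [[9.1,-14.1,-30.8],-1.92,1]
    - [[9.1,-14.1,-30.8],-1.92,1]
    - [[9.1,-14.1,-30.8],-1.92,1]
    - [[9.1,-14.1,-30.8],-1.92,1]
  force: 40

```text
time_s: 1.85
ee_pos: [433.3, -309.3, 201.7]
ee_rot: [11.8, 89.9, -39.1]
force: [-0.2, -0.5, 0.4]
gripper_width: 91.1
```

```bash
python3 - <<'E'
from h import *
s=viewer.grab_frame('side')[:,:,::-1];t=viewer.grab_frame('top')[:,:,::-1]
crop('s',s,230,70,110,110,6,'s1');crop('t',t,290,140,110,110,6,'t1')
st=status.state();print(st['ee_pos'],st['ee_rot'],st['qpos'].round(1))
go(433,-309,200,39.15)
M=R.from_euler('xyz',st['ee_rot'],degrees=True).as_matrix()
tip=st['ee_pos']+78*M[:,0]
P=[tip,tip+M[:,1]*59,tip-M[:,1]*59,tip+M[:,1]*45.5,tip-M[:,1]*45.5]
print((proj('side',P)-[230,70])*6, (proj('top',P)-[290,140])*6)
E
```

```text
[ 433.27170626 -309.21831449  201.60748638] [ 10.26639805  89.95437591 -40.61560177] [-36.8  18.8 103.   -0.   58.1 -75.9]
cur [ 433.3 -309.2  201.6] jaw 39.1 -> [ 0.16 -0.01 -0.03] turn -0.001
[[334.39119639 393.13236015]
 [260.19538642 417.14442199]
 [406.1791987  369.95494801]
 [277.3885475  411.57502328]
 [389.96183289 375.18608424]] [[367.68365394 328.60881066]
 [294.56670273 236.92344877]
 [440.94055858 420.50133747]
 [311.28396903 257.88336691]
 [424.16657652 399.45746549]]
```

View pics/s1.png

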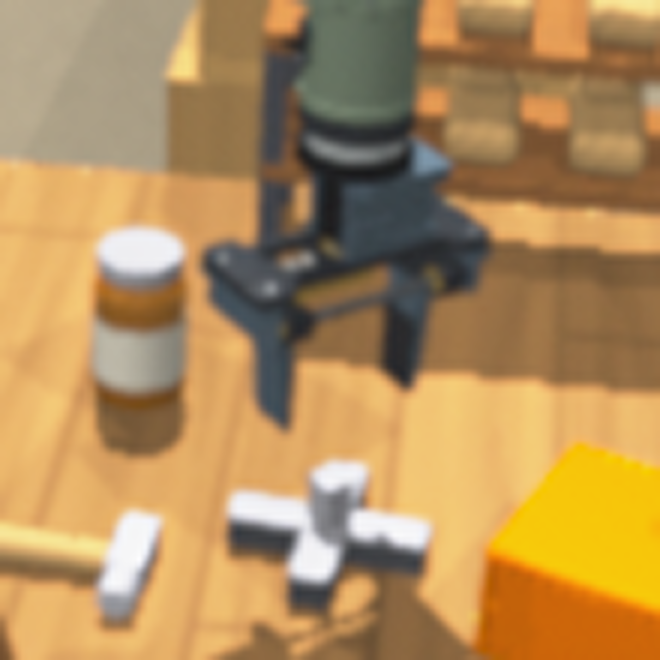

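View pics/t1.png

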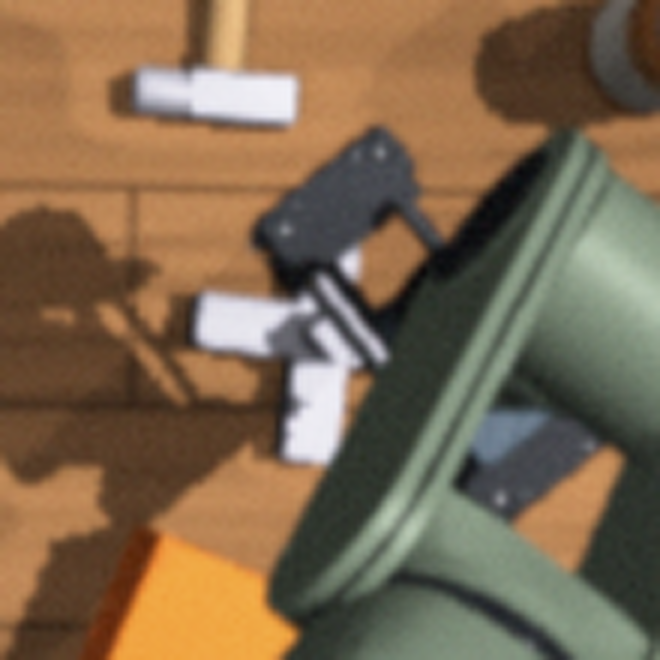

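The side view shows both fingertips, at crop (274,420) and (400,380), within 1 px of where I predicted them. They straddle the post, so I'm going down to grip it.

>>> move_arm:
  moves:
    - [[4,0,0],0,1]
    - [[7,0,0],0,1]
    - [[8.5,0,0],0,1]
    - [[9.1,0,0],0,1]
    - [[9.1,0,0],0,1]
    - [[9.1,0,0],0,-1]
    - [[9.1,0,0],0,-1]
    - [[9.1,0,0],0,-1]
    - [[9.1,0,0],0,-1]
    - [[9.1,0,0],0,-1]
    - [[9.1,0,0],0,-1]
    - [[9.1,0,0],0,-1]
    - [[9.1,0,0],0,-1]
  force: 40

```text
time_s: 3.58
ee_pos: [432.9, -309.4, 110.2]
ee_rot: [-92.3, 90.0, -143.1]
force: [-2.6, -1.7, 0.4]
gripper_width: 23.9
```

>>> move_arm:
  moves:
    - [[-1,0,0],0,-1]
    - [[-4,0,0],0,-1]
    - [[-8,0,0],0,-1]
    - [[-12,0,0],0,-1]
    - [[-14,0,0],0,-1]
    - [[-14,0,0],0,-1]
    - [[-14,0,0],0,-1]

```text
time_s: 4.45
ee_pos: [432.3, -308.3, 248.6]
ee_rot: [-168.1, 89.8, 141.0]
force: [0.2, 0.7, -8.8]
gripper_width: 23.5
```

```bash
python3 - <<'E'
from h import *
go(535,38.5,250,79.6)
s=viewer.grab_frame('side')[:,:,::-1]
crop('s',s,230,70,110,110,6,'s2'); print(status.state()['force'])
E
```

```text
cur [ 432.3 -308.3  248.6] jaw 39.1 -> [ -0.09  29.86 -20.42] turn -0.706
[-0.43293371 -0.3538241  -8.12118093]
```

View pics/s2.png

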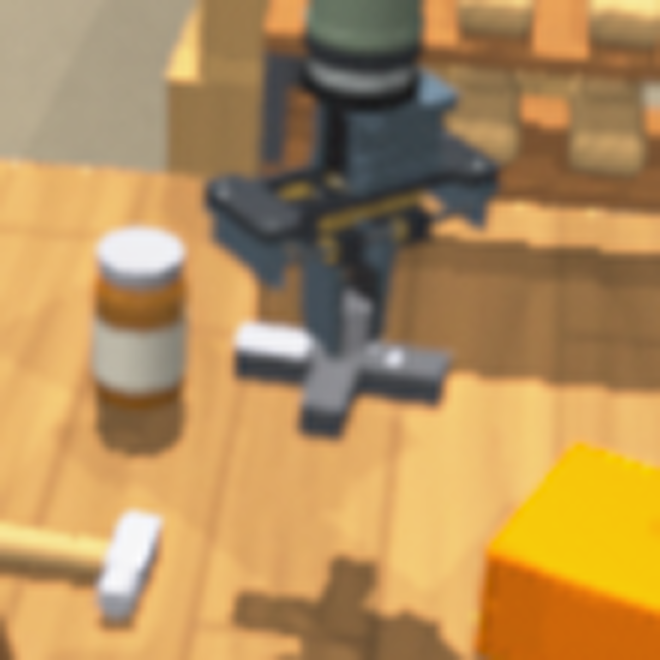

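The die is held level, so I'm carrying it over to the empty box.

>>> move_arm:
  moves:
    - [[0,2,-1.4],-0.04,-1]
    - [[0,5,-3.4],-0.12,-1]
    - [[0,8,-5.5],-0.19,-1]
    - [[0,11,-7.5],-0.26,-1]
    - [[0,14,-9.6],-0.33,-1]
    - [[0,17,-11.6],-0.4,-1]
    - [[0,20,-13.7],-0.48,-1]
    - [[0,23,-15.7],-0.55,-1]
    - [[0,26,-17.8],-0.62,-1]
    - [[0,28,-19.1],-0.67,-1]
    - [[0,29.3,-20],-0.7,-1]
    - [[0,29.9,-20.4],-0.706,-1]
    - [[0,29.9,-20.4],-0.706,-1]
    - [[0,29.9,-20.4],-0.706,-1]
    - [[0,29.9,-20.4],-0.706,-1]

```text
time_s: 6.38
ee_pos: [536.2, 37.1, 250.3]
ee_rot: [-92.6, 90.0, -103.1]
force: [-0.4, -0.3, -7.0]
gripper_width: 23.6
```

```bash
python3 - <<'E'
from h import *
go(535,38.5,250,79.6)
s=viewer.grab_frame('side')[:,:,::-1];t=viewer.grab_frame('top')[:,:,::-1]
crop('s',s,190,110,120,110,6,'s3');crop('t',t,190,90,110,110,6,'t3');
E
```

```text
cur [536.2  37.1 250.3] jaw 79.5 -> [ 0.03  0.11 -0.14] turn -0.001
```

View pics/s3.png

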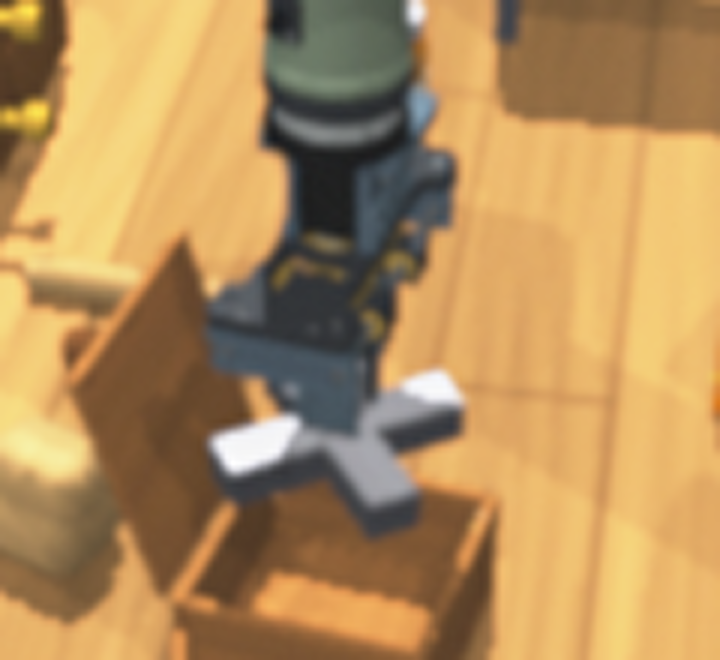

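View pics/t3.png

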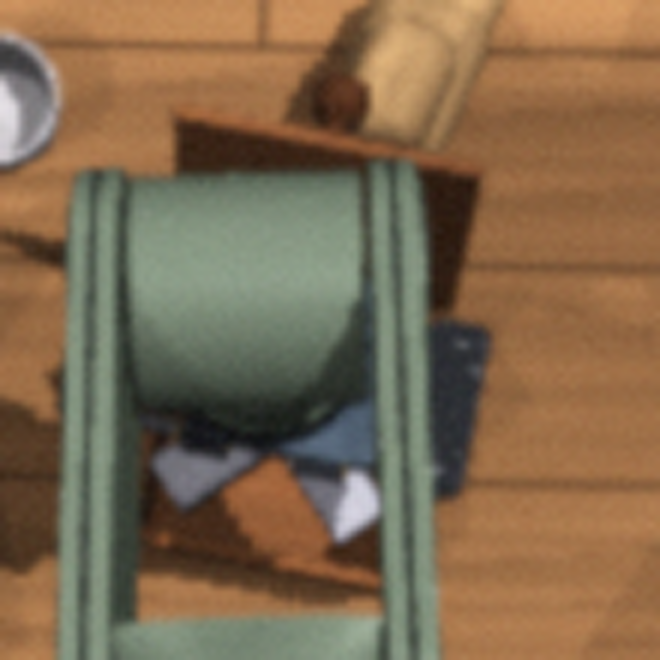

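```bash
python3 - <<'E'
from h import *
from fit import tf,A,fit,px
import numpy as np
z=140.3
A2=np.array(A,float);A2[:,2]+=z
p=[536.2,37.1,np.radians(34.5)]
c=lambda n,x0,y0,P:((proj(n,P)-[x0,y0]+.5)*6-.5).round(0)
print(c('side',190,110,tf(p,A2)).tolist()); print(c('top',190,90,tf(p,A2)).tolist())
rim=[[74,74,76],[74,-74,76],[-74,-74,76],[-74,74,76]]
for b in([535,38.5,np.radians(-10.4)],): print(c('side',190,110,tf(b,rim)).tolist(),c('top',190,90,tf(b,rim)).tolist())
E
```

```text
box1 [535.3  37.5] -10.21 [[-0.4, -0.6], [0.9, -0.6], [0.8, 0.7], [-1.3, 0.5]]
box1 [533.8  45.7] -10.87 [[-1.4, 0.3], [-0.6, -0.8], [1.3, -0.3], [0.6, 0.4]]
box1 [534.9  39.8] -10.46 [[-1.0, -0.6], [0.3, -0.4], [-0.0, 0.9], [-2.1, 0.5], [-1.2, -0.8], [-0.8, -1.8], [1.1, -1.5], [0.7, -1.0]]
box2 [444.5 304.2] 13.78 [[-0.6, -0.6], [0.4, -0.8], [0.2, 0.5], [-0.1, 0.9]]
box2 [444.5 312.8] 12.45 [[-1.0, 0.9], [-0.7, -0.8], [0.8, -1.0], [1.0, 0.4]]
box2 [444.6 308. ] 13.13 [[-1.5, -1.0], [-0.5, -0.7], [-1.2, 0.8], [-1.6, 0.6], [-0.4, -0.3], [-0.8, -1.8], [0.6, -2.4], [1.4, -1.4]]
die [ 432.9 -309.5] arm yaw -5.85 [[0.2, 0.0], [-0.2, 0.2], [-0.2, 0.1], [0.2, -0.1], [0.1, -0.3], [-0.2, 0.4], [0.1, -0.1], [0.1, -0.2], [-0.1, -0.1]]
[[267.2, 154.7], [268.8, 150.7], [284.7, 165.7], [277.4, 164.5], [300.4, 160.0], [301.5, 155.9], [284.0, 145.6], [290.8, 146.7], [284.9, 148.2]]
[[232.0, 466.0], [210.0, 434.0], [422.0, 483.0], [371.0, 499.0], [467.0, 396.0], [442.0, 365.0], [263.0, 350.0], [311.0, 337.0], [340.0, 362.0]]
[[178.0, 305.0], [230.0, 271.0], [180.0, 513.0], [146.0, 462.0], [338.0, 545.0], [389.0, 510.0], [386.0, 303.0], [421.0, 354.0], [281.0, 399.0]]
[[171.0, 594.0], [268.0, 433.0], [504.0, 487.0], [425.0, 657.0]] [[176.0, 265.0], [452.0, 319.0], [398.0, 595.0], [120.0, 540.0]]
```

In both views the offset between image and prediction is the same for the die and the box. A target of (535, 38.5) is therefore centred, and I'm lowering slowly.

>>> move_arm:
  moves:
    - [[0,0.1,-0.15],0,-1]
    - [[1.5,0.1,-0.15],0,-1]
    - [[3,0.1,-0.15],0,-1]
    - [[4.5,0.1,-0.15],0,-1]
    - [[6,0.1,-0.15],0,-1]
    - [[6,0.1,-0.15],0,-1]
    - [[6,0.1,-0.15],0,-1]

```text
time_s: 7.35
ee_pos: [535.5, 39.1, 190.5]
ee_rot: [6.7, 90.0, -3.7]
force: [-0.2, -0.0, -6.2]
gripper_width: 23.6
```

```bash
python3 - <<'E'
from h import *
go(535,38.5,119,79.6); print(status.state()['force'])
s=viewer.grab_frame('side')[:,:,::-1]
crop('s',s,190,110,120,110,6,'s4')
E
```

```text
cur [535.5  39.1 190.5] jaw 79.6 -> [ 7.15 -0.07 -0.04] turn -0.0
[-1.55072831e-01 -5.81362421e-04 -6.17959446e+00]
```

View pics/s4.png

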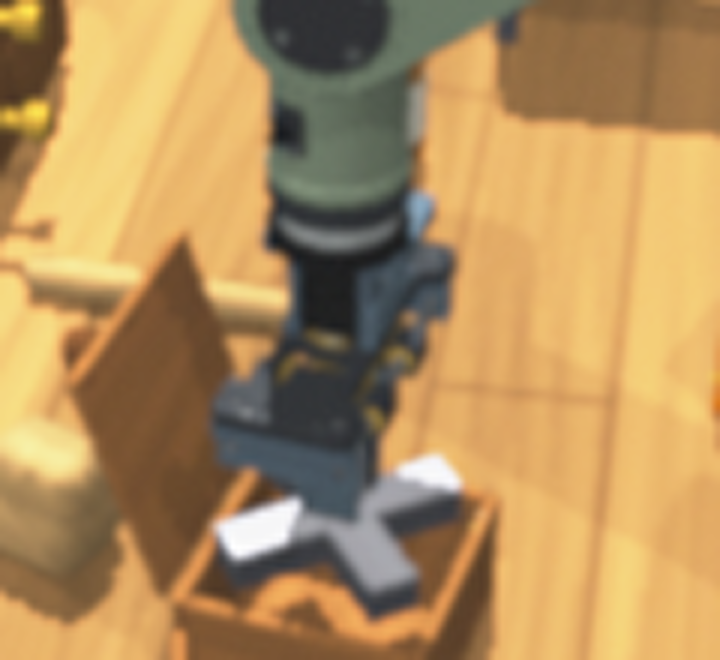

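>>> move_arm:
  moves:
    - [[1,-0.05,-0.05],0,-1]
    - [[2,-0.05,-0.05],0,-1]
    - [[3,-0.05,-0.05],0,-1]
    - [[4,-0.05,-0.05],0,-1]
    - [[5,-0.05,-0.05],0,-1]
    - [[5,-0.05,-0.05],0,-1]
    - [[5,-0.05,-0.05],0,-1]

```text
time_s: 8.28
ee_pos: [534.8, 38.6, 140.4]
ee_rot: [3.3, 90.0, -7.1]
force: [1.0, 0.0, -6.8]
gripper_width: 23.7
```

>>> move_arm:
  moves:
    - [[0.7,0,0],0,-1]
    - [[1.4,0,0],0,-1]
    - [[1.8,0,0],0,-1]
    - [[2.1,0,0],0,-1]
    - [[2.2,0,0],0,-1]
    - [[2.2,0,0],0,-1]
    - [[2.2,0,0],0,-1]

```text
time_s: 9.15
ee_pos: [534.7, 38.7, 118.4]
ee_rot: [5.4, 90.0, -5.0]
force: [0.1, -0.3, -8.1]
gripper_width: 23.9
```

>>> move_arm:
  moves:
    - [[0.1,0,0],0,-1]
    - [[0.2,0,0],0,-1]
    - [[0.2,0,0],0,-1]

```text
time_s: 9.52
ee_pos: [534.7, 38.7, 118.2]
ee_rot: [6.9, 89.9, -3.5]
force: [-4.5, 0.4, 9.3]
gripper_width: 23.7
```

Contact: the force has gone from -8 to +9 N, so the die rests on the floor. Now I'll open half-way, rise, and look.

>>> move_arm:
  moves:
    - [[0.1,0,0],0,-0.3]
    - [[0.1,0,0],0,0]
    - [[0.1,0,0],0,0]
    - [[0.1,0,0],0,0]
    - [[0.1,0,0],0,0]
    - [[-2,0,0],0,0]
    - [[-6,0,0],0,0]
    - [[-12,0,0],0,0]
    - [[-18,0,0],0,-1]
    - [[-22,0,0],0,-1]
    - [[-22,0,0],0,-1]
    - [[-22,0,0],0,-1]
    - [[-22,0,0],0,-1]

```text
time_s: 11.15
ee_pos: [533.9, 38.6, 334.4]
ee_rot: [-165.3, 89.8, -175.7]
force: [0.2, -0.9, -0.6]
gripper_width: 0.5
```

```bash
python3 - <<'E'
from h import *
st=status.state(); print(st['qpos'].round(1),st['gripper_width'])
s=viewer.grab_frame('side')[:,:,::-1];t=viewer.grab_frame('top')[:,:,::-1]
crop('s',s,190,130,120,110,6,'s5');
go(535,38.5,340)
cv2.imwrite('pics/t5.png',t)
# push path for lid 1: tip offset v along box y, finger half depth
E
```

```text
[  2.9  13.4  90.4  -0.   76.4 -76.7] 0.47789684545690075
cur [534.1  38.6 334.8] jaw 79.6 -> [-0.52  0.    0.09] turn 0.0
```

View pics/s5.png

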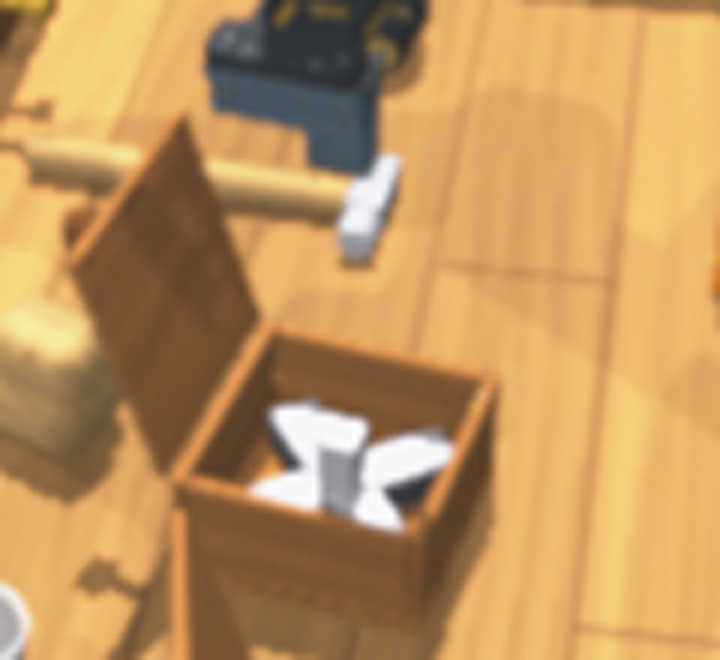

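View pics/t5.png

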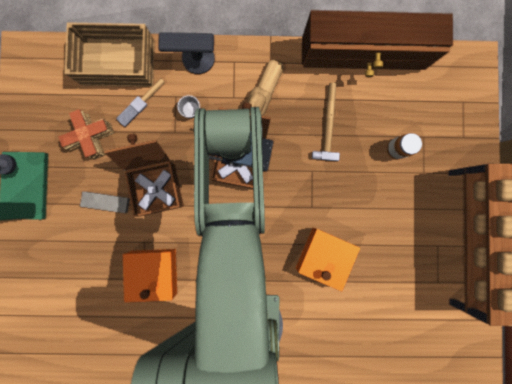

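The die lies flat and centred in box 1: side crop post at (340,455), all four arms inside the walls. For lid 1, I'll bring the closed fingers down behind it, 42 mm to the side of the knob.

>>> move_arm:
  moves:
    - [[0,-1.5,4],0,-1]
    - [[0,-3,9],0,-1]
    - [[0,-4.2,13],0,-1]
    - [[0,-4.2,16.2],0,-1]
    - [[0,-4.2,16.4],0,-1]
    - [[2,-4.2,16.4],0,-1]
    - [[5,-4.2,16.4],0,-1]
    - [[6.6,-4.2,16.4],0,-1]
    - [[6.6,-4.2,16.4],0,-1]
    - [[6.6,-4.2,16.4],0,-1]
    - [[6.6,-4.2,16.4],0,-1]

```text
time_s: 12.62
ee_pos: [688.6, -32.3, 271.6]
ee_rot: [4.3, 89.9, -6.1]
force: [-0.0, 0.3, 0.1]
gripper_width: 0.3
```

```bash
python3 - <<'E'
from h import *
s=viewer.grab_frame('side')[:,:,::-1]
crop('s',s,170,80,130,110,6,'s6'); st=status.state(); print(st['force'])
p=st['ee_pos']; a=np.radians(-10.4); d=p[:2]-[535,38.5]; print('box frame',d@[np.cos(a),np.sin(a)],d@[-np.sin(a),np.cos(a)],'tip z',p[2]-78)
E
```

```text
[-0.1663424  -0.12897531 -0.41649752]
box frame 163.79466572438508 -41.920738829485515 tip z 193.46822257117338
```

View pics/s6.png

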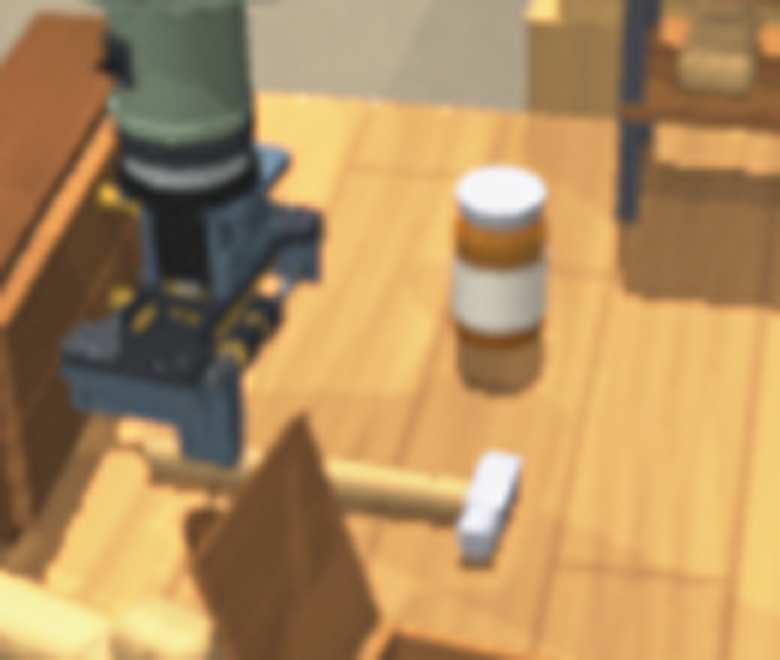

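>>> move_arm:
  moves:
    - [[0.2,0,-2],0,-1]
    - [[0.2,0,-3.5],0,-1]
    - [[0.2,0,-5],0,-1]
    - [[0.2,0,-6.6],0,-1]
    - [[0.3,0,-8.2],0,-1]
    - [[0.4,0,-9.6],0,-1]
    - [[0.8,0,-11],0,-1]
    - [[1.35,0,-12.5],0,-1]
    - [[2.1,0,-13.8],0,-1]
    - [[3,0,-15],0,-1]
    - [[3,0,-15],0,-1]

```text
time_s: 14.05
ee_pos: [539.4, -5.0, 239.9]
ee_rot: [-171.4, 89.9, 178.2]
force: [-0.0, -0.7, 0.1]
gripper_width: 0.5
```

```bash
python3 - <<'E'
from h import *
s=viewer.grab_frame('side')[:,:,::-1]
crop('s',s,170,100,130,110,6,'s7'); st=status.state(); print(st['force'])
p=st['ee_pos']; a=np.radians(-10.4); d=p[:2]-[535,38.5]; print('box frame',d@[np.cos(a),np.sin(a)],d@[-np.sin(a),np.cos(a)],'tip z',p[2]-78)
E
```

```text
[-0.34335981 -0.89798252  0.06162262]
box frame 12.998611136039468 -41.964844034211794 tip z 162.27982524889896
```

View pics/s7.png

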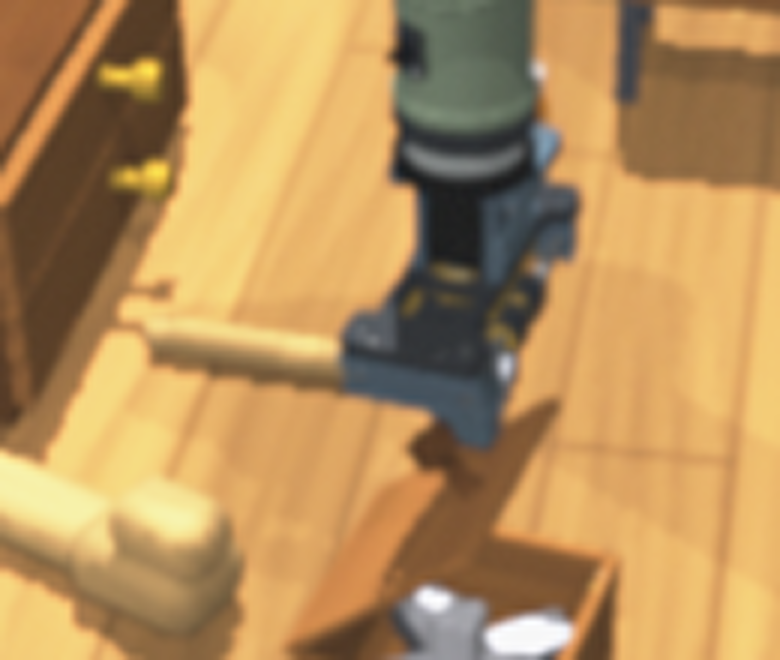

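>>> move_arm:
  moves:
    - [[1.1,0,-1.1],0,-1]
    - [[2.2,0,-1.9],0,-1]
    - [[3.5,0,-2.6],0,-1]
    - [[4.8,0,-3.2],0,-1]
    - [[6.2,0,-3.6],0,-1]
    - [[7.2,0,-3.8],0,-1]
    - [[7.6,0,-3.8],0,-1]
    - [[7.6,0,-3.8],0,-1]

```text
time_s: 15.1
ee_pos: [503.2, 1.7, 163.9]
ee_rot: [-163.4, 90.0, -173.8]
force: [0.6, -0.5, 0.3]
gripper_width: 0.6
```

```bash
python3 - <<'E'
from h import *
s=viewer.grab_frame('side')[:,:,::-1]
crop('s',s,170,120,130,110,6,'s8'); st=status.state(); print(st['force'],st['ee_pos'][2]-78)
E
```

```text
[-0.78406213  0.51878231 -0.04490159] 86.21034839989719
```

View pics/s8.png

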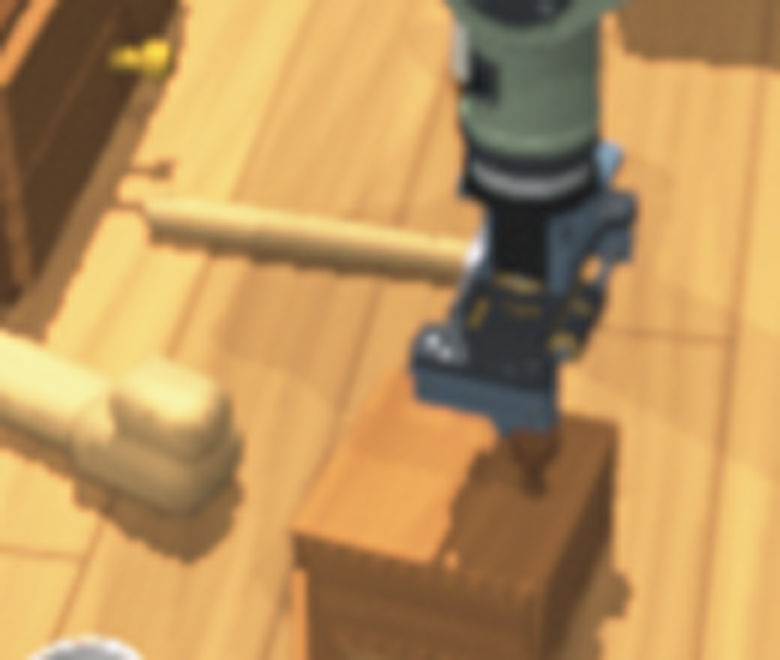

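Lid 1 is nearly down. I'll press it the last millimetres.

>>> move_arm:
  moves:
    - [[0.15,0,0],0,-1]
    - [[0.15,0,0],0,-1]
    - [[0.25,0,0],0,-1]
    - [[0.25,0,0],0,-1]

```text
time_s: 15.65
ee_pos: [503.6, 1.7, 163.0]
ee_rot: [4.7, 89.9, -5.7]
force: [-1.6, 0.3, 8.7]
gripper_width: 0.6
```

>>> move_arm:
  moves:
    - [[0.1,0,0],0,-1]
    - [[0.1,0,0],0,-1]
    - [[0.1,0,0],0,-1]

```text
time_s: 16.02
ee_pos: [503.6, 1.6, 162.9]
ee_rot: [5.3, 89.9, -5.2]
force: [-3.6, 0.2, 15.7]
gripper_width: 0.7
```

>>> move_arm:
  moves:
    - [[-3,0,0],0,-1]
    - [[-9,0,0],0,-1]
    - [[-15,0,0],0,-1]
    - [[-18,0,0],0,-1]
    - [[-18,0,0],0,-1]
    - [[-18,0,0],0,-1]

```text
time_s: 16.77
ee_pos: [502.6, 1.7, 339.3]
ee_rot: [-169.1, 89.8, -179.5]
force: [-0.7, 0.2, 0.4]
gripper_width: 0.4
```

```bash
python3 - <<'E'
from h import *
go(614,302,341,103.3)
s=viewer.grab_frame('side')[:,:,::-1]
crop('s',s,180,120,130,110,6,'s9')
E
```

```text
cur [502.6   1.7 339.3] jaw 79.6 -> [-0.2  31.55  5.52] turn -0.414
```

View pics/s9.png

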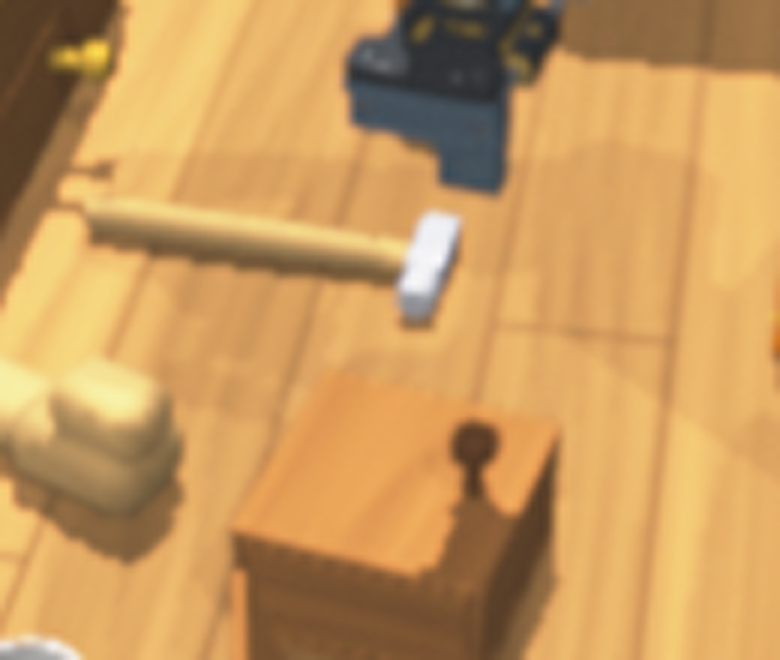

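Lid 1 is shut. Next is lid 2.

>>> move_arm:
  moves:
    - [[0,3,0.5],-0.04,-1]
    - [[0,8,1.5],-0.1,-1]
    - [[0,13,2.4],-0.18,-1]
    - [[0,18,3.2],-0.25,-1]
    - [[0,23,4.1],-0.32,-1]
    - [[0,27,4.8],-0.38,-1]
    - [[0,30,5.3],-0.414,-1]
    - [[0,31.5,5.5],-0.414,-1]
    - [[0,31.5,5.5],-0.414,-1]
    - [[0,31.5,5.5],-0.414,-1]
    - [[3,31.5,5.5],-0.414,-1]
    - [[6,31.5,5.5],-0.414,-1]
    - [[7,31.5,5.5],-0.414,-1]
    - [[7,31.5,5.5],-0.414,-1]
    - [[7,31.5,5.5],-0.414,-1]

```text
time_s: 18.7
ee_pos: [614.9, 301.5, 272.4]
ee_rot: [8.1, 89.8, 21.4]
force: [-0.4, -0.0, 0.1]
gripper_width: 0.3
```

```bash
python3 - <<'E'
from h import *
s=viewer.grab_frame('side')[:,:,::-1]
crop('s',s,150,140,130,110,6,'s10'); st=status.state(); print(st['force'],st['ee_pos'],st['qpos'].round(1))
p=st['ee_pos']; a=np.radians(13.3); d=p[:2]-[444.5,305.5]; print('box frame',d@[np.cos(a),np.sin(a)],d@[-np.sin(a),np.cos(a)],'tip z',p[2]-78)
go(614,302,270,103.3)
E
```

```text
[-0.82074468 -0.59436259 -0.57513254] [614.84936196 301.61208536 272.40372172] [ 25.2  29.   75.5  -0.   75.4 -78.1]
box frame 164.88598631229738 -42.972462335551015 tip z 194.40372172274982
cur [614.8 301.6 272.4] jaw 103.3 -> [ 0.24  0.06 -0.07] turn -0.0
```

View pics/s10.png

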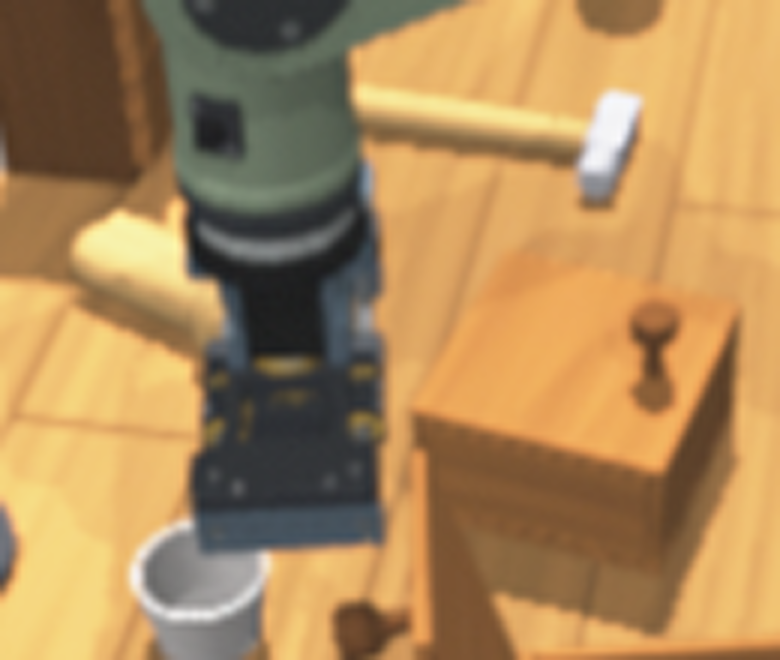

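>>> move_arm:
  moves:
    - [[0.2,0,-2],0,-1]
    - [[0.3,0,-3.5],0,-1]
    - [[0.3,0,-5],0,-1]
    - [[0.3,0,-6.7],0,-1]
    - [[0.4,0,-8.3],0,-1]
    - [[0.5,0,-9.7],0,-1]
    - [[0.9,0,-11.1],0,-1]
    - [[1.4,0,-12.6],0,-1]
    - [[2.2,0,-13.9],0,-1]
    - [[3.1,0,-15.1],0,-1]
    - [[3.1,0,-15.1],0,-1]

```text
time_s: 20.12
ee_pos: [466.3, 266.5, 239.6]
ee_rot: [-165.3, 89.9, -152.0]
force: [0.2, -0.4, -0.1]
gripper_width: 0.1
```

```bash
python3 - <<'E'
from h import *
s=viewer.grab_frame('side')[:,:,::-1]
crop('s',s,170,170,130,110,6,'s11'); st=status.state(); print(st['force'])
p=st['ee_pos']; a=np.radians(13.3); d=p[:2]-[444.5,305.5]; print('box frame',d@[np.cos(a),np.sin(a)],d@[-np.sin(a),np.cos(a)],'tip z',p[2]-78)
E
```

```text
[ 1.11594209 -0.40735052 -0.33070173]
box frame 13.020797405618431 -42.930006622266404 tip z 161.90662739219954
```

View pics/s11.png

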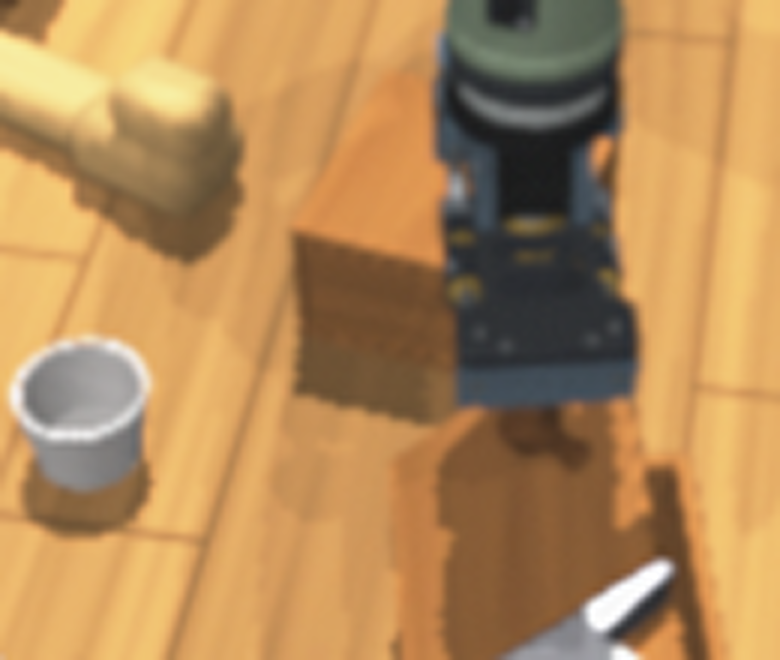

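Lid 2 is at about 45° and following the fingers, so I'll take it down.

>>> move_arm:
  moves:
    - [[1.1,0,-1.1],0,-1]
    - [[2.2,0,-1.9],0,-1]
    - [[3.5,0,-2.6],0,-1]
    - [[4.8,0,-3.2],0,-1]
    - [[6.2,0,-3.6],0,-1]
    - [[7.2,0,-3.8],0,-1]
    - [[7.6,0,-3.8],0,-1]
    - [[7.75,0,-3.8],0,-1]
    - [[7.85,0,-3.8],0,-1]
    - [[7.85,0,-3.8],0,-1]

```text
time_s: 21.42
ee_pos: [429.6, 257.6, 162.9]
ee_rot: [-163.4, 89.9, -150.1]
force: [-5.0, -2.9, 14.9]
gripper_width: 0.8
```

Same height (tip at 84.9 mm) and force as on lid 1, so it's seated. I'll rise clear and check.

>>> move_arm:
  moves:
    - [[-3,0,0],0,-1]
    - [[-9,0,0],0,-1]
    - [[-15,0,0],0,-1]
    - [[-20,0,0],0,-1]
    - [[-20,-5,-4],0,-1]
    - [[-20,-10,-8],0,-1]
    - [[-20,-15,-8],0,-1]
    - [[-20,-20,-8],0,-1]
    - [[-20,-20,-8],0,-1]
    - [[-20,-20,-8],0,-1]

```text
time_s: 22.68
ee_pos: [398.5, 45.3, 361.2]
ee_rot: [110.7, 90.0, 124.0]
force: [-0.9, -0.5, 0.6]
gripper_width: 0.2
```

```bash
python3 - <<'E'
from h import *
from fit import tf
s=viewer.grab_frame('side')[:,:,::-1];t=viewer.grab_frame('top')[:,:,::-1]
crop('s',s,190,160,120,110,6,'s12'); cv2.imwrite('pics/t12.png',t); cv2.imwrite('pics/s12f.png',s)
st=status.state(); print(st['force'],st['ee_pos'],st['time_s'],abs(st['qvel']).max())
for b in([535,38.5,np.radians(-10.4)],[444.5,305.5,np.radians(13.3)]):
  for th in(0,.06): 
    P=tf(b,[[74-148*np.cos(th)+8*np.sin(th),y,76.5+148*np.sin(th)+8*np.cos(th)] for y in(74,-74)]); print(th,((proj('side',P)-[190,160]+.5)*6-.5).round(0).tolist())
E
```

```text
box1 [535.3  37.5] -10.21 [[-0.4, -0.6], [0.9, -0.6], [0.8, 0.7], [-1.3, 0.5]]
box1 [533.8  45.7] -10.87 [[-1.4, 0.3], [-0.6, -0.8], [1.3, -0.3], [0.6, 0.4]]
box1 [534.9  39.8] -10.46 [[-1.0, -0.6], [0.3, -0.4], [-0.0, 0.9], [-2.1, 0.5], [-1.2, -0.8], [-0.8, -1.8], [1.1, -1.5], [0.7, -1.0]]
box2 [444.5 304.2] 13.78 [[-0.6, -0.6], [0.4, -0.8], [0.2, 0.5], [-0.1, 0.9]]
box2 [444.5 312.8] 12.45 [[-1.0, 0.9], [-0.7, -0.8], [0.8, -1.0], [1.0, 0.4]]
box2 [444.6 308. ] 13.13 [[-1.5, -1.0], [-0.5, -0.7], [-1.2, 0.8], [-1.6, 0.6], [-0.4, -0.3], [-0.8, -1.8], [0.6, -2.4], [1.4, -1.4]]
die [ 432.9 -309.5] arm yaw -5.85 [[0.2, 0.0], [-0.2, 0.2], [-0.2, 0.1], [0.2, -0.1], [0.1, -0.3], [-0.2, 0.4], [0.1, -0.1], [0.1, -0.2], [-0.1, -0.1]]
[[267.2, 154.7], [268.8, 150.7], [284.7, 165.7], [277.4, 164.5], [300.4, 160.0], [301.5, 155.9], [284.0, 145.6], [290.8, 146.7], [284.9, 148.2]]
[0.09983389 0.1454699  0.37124864] [398.44281675  45.95702729 361.13192365] 22.775 0.5943187014217369
0 [[425.0, 346.0], [504.0, 176.0]]
0.06 [[424.0, 334.0], [504.0, 164.0]]
0 [[616.0, 736.0], [570.0, 492.0]]
0.06 [[616.0, 725.0], [569.0, 481.0]]
```

View pics/s12.png

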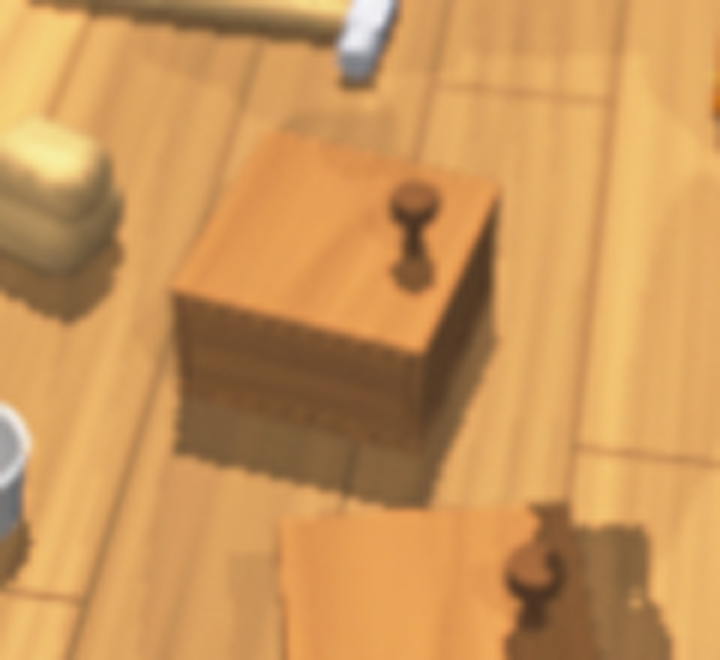

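View pics/t12.png

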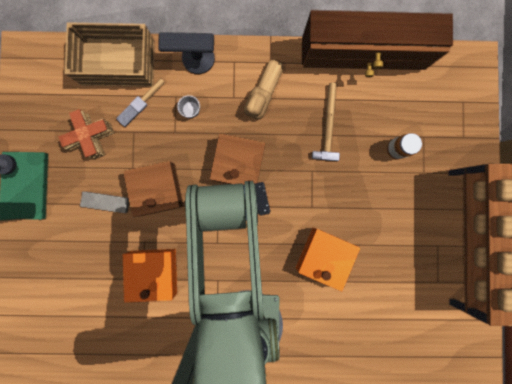

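View pics/s12f.png

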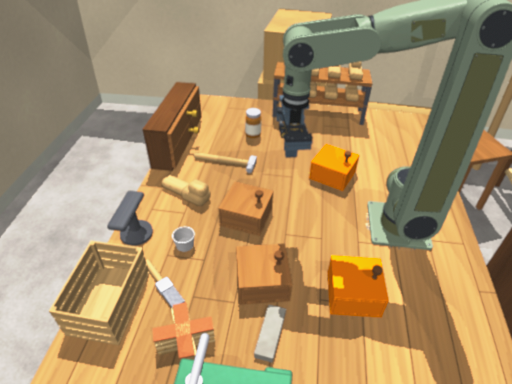

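Both lids sit at the predicted shut edges: crop (425,352) and (498,187) on box 1, (568,505) on box 2. The bystanders are unmoved and the arm touches nothing, so I'm handing in.

```bash
python3 -c "
from workcell import env,status
print(env.job_done()); print(status.state()['time_s'])"
```

```text
the job is handed in; nothing more can be done
None
the job is handed in; nothing more can be done
```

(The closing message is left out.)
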